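# Fill the jar with walnuts through the swing funnel

## Robot

A 7-joint arm with a two-finger parallel gripper is mounted at the origin on a cart in front of the work surface, level with it; the furniture and walls round the work are solid. World frame = base frame: x ahead of the robot, y to its left, z up, the work surface at z = 0. Lengths are in m, angles in rad, forces in N, time in s.
With the tool pointing down it reaches from about 0.425 to 0.95 m from the base axis. Payload 4.7 kg.
Tool frame: the origin (TCP) lies at the very end of the fingers, on their centre line; the grasp point (between the pads) lies 19 mm behind it (env.grip_depth is the distance from the TCP to the grasp point, in m); z points along the fingers, y is the line along which they close (so a half turn about z gives the same grasp; the last joint's range is limited). The gripper opens to 87 mm and grips with 3 to 60 N. Pads are 19 mm wide; open, the fingers measure 117 mm over their backs; the gripper's body (75 mm by 190 mm) begins 51 mm behind the grasp point.
Start: joints at [1.112, 0.469, -0.049, 1.532, 0.024, 1.141, -0.082], TCP at [0.281, -0.614, 0.223] pointing down, gripper open.
Joint ranges: [-2.59, 2.59], [-0.33, 1.99], [-1.39, 1.29], [0.1, 2.45], [-1.04, 4.18], [0.21, 1.99], [-2.66, 2.66]. Speed limits (rad/s): [2.57, 2.57, 3.14, 3.14, 3.14, 3.14, 3.14].

## Interface

Orientations are given as a unit quaternion [x, y, z, w].
In Python, from plant import env gives the robot as it stands.
- The arm moves only by the shell command python3 -m crank 'ROWS' [FORCE]. ROWS is JSON, a list of rows, each a list of 3 entries, a list of its own where there are three numbers: the opening, from -1 (shut) to 1 (fully open), then the shift along the tool's x, y, z in cm, then the turn about the tool's z in units of 8 degrees (1.0 is 8 degrees). A call has 1 to 20 rows; each row is the pose to reach, as a shift and turn from the pose commanded when the call began, along the tool's axes at that moment; what a row does not reach only later rows make up. A row lasts 1/8 s, in which the tool goes at most 62.5 mm and 10.7 degrees, less where a joint would pass 70% of its speed; a pose out of reach is approached as far as the arm can. A call with a gripper value outside its range is refused whole. The fingers move at their own pace and stop on an object; FORCE is the grip in N (left out, the last holds). Time passes only in rows, so rows that repeat a pose let the fingers close. It gives the time, the measured TCP pose, the force, the opening and the grip force at its end, in the units of the state.
- env.read_state(): the state, without advancing time (a new reading comes with each control period).
- env.camera(name): name is "side" or "top" or "wrist"; returns a dict with "image" (480x640x3 uint8, red, green, blue), "fx", "fy", "cx", "cy" (pixels), "rvec" (rotation vector, rad) and "tvec" (3), from world to camera coordinates, as OpenCV has them. Camera axes: x right, y down, z forward; pixel columns grow to the right and rows downward; lengths in m; the calibration is good to about 2 mm. A picture is of the moment at which its call begins. There is no depth.
- env.hand_in(): hands the job in; it is judged then, once.
The state is a dict: "t": time; "joints": joint angles; "dq": joint speeds; "effort": joint torques, N m; "tcp_pos": TCP position; "ee_rot": TCP orientation; "wrist_force": force on the tool from outside, world axes, zero at the start; "ft_torque": the same for the moment, N m; "gripper_width": opening from 0.0 (shut) to 1.0 (fully open); "grip_force": force on a finger pad.
Only numpy, scipy, OpenCV 4.12 (cv2) and the standard library are available. Lean on these libraries where they do the work, as an engineer would, in place of code of your own. Each camera call takes 0.05 s, during which the arm holds its last target. There are 200 camera calls.

## Task

Swing the funnel round by pushing it until the guide tab under it just touches the glass jar, without shoving the jar along, so that the spout sits centred over the jar. Then tip the tray gently by pressing its side paddle down to the stop, and hold it there until all six walnuts have run through the funnel into the jar; let the tray come back level. Leave the funnel over the jar, the jar upright, and the small jars standing around undisturbed.

Things in the scene. Friction and masses are not known exactly. Their poses are not given: they have to be found in the camera images.
- filler: jar filler, a fixed oak stand with jar, swing funnel and tipping tray in a row. Origin on the worktop at the jar's usual place; x runs from the tray to the pillar, z up. Foot 270 x 130 mm (x -120 to 150), 15 mm thick, so the jar stands 15 mm above the worktop. Two trestle posts at x -100, y +-52 (30 x 14 mm, 270 mm high) carry the tray
- pillar (a point): top of the steel pillar (18 mm thick) at stand x 130, y 0, 190 mm above the worktop; the funnel's arm turns about it, 130 mm from pillar to funnel centre
- funnel_rim (a point): centre of the steel funnel's mouth, level with its rim 205 mm above the worktop: 130 mm wide outside at the rim, 124 mm 19 mm lower, then a cone down to the spout. Parked 0.5 to 0.9 rad round the pillar to the stand's -y side of the jar. A sideways push on the rim swings it (about 1 N); it stays where it is left. It can turn about 0.35 rad past the line from pillar to axle
- spout (a point): centre of the funnel's open spout end, 130 mm above the worktop, 10 mm above the jar's rim; 58 mm wide outside, 53 mm inside
- guide_tab (a point): face of the upright tab that hangs under the funnel, 38 mm from the spout's axis on the trailing side (stand's -y side) when the funnel is swung in; 30 mm wide, 5 mm thick, from 80 to 143 mm above the worktop, this point at 100. When it touches the jar's side the spout is centred over the jar (within about 3 mm)
- jar_mouth (a point): centre of the mouth of the plain glass jar, at its rim 120 mm above the worktop; z up. 74 mm wide outside, 66 mm inside, 105 mm tall, floor 8 mm thick, 0.6 to 0.95 kg, loose on the stand's foot, up to 25 mm off the stand's origin in the stand's y, 3 mm in x. It starts to slide at roughly 3 to 7 N
- axle (a point): middle of the tray's axle, which lies along the stand's y at stand x -100, 255 mm above the worktop
- tray (a joint): tip angle (rad) of the aluminium tray about its axle: 0 level, grows as its front goes down, stop at 0.70. A spring holds it level and brings it back when let go; pressed at the paddle it takes about 3 N to start and 7 to 10 N at the stop. Tray 104 x 70 mm, walls 36 mm, open at the front towards the funnel; its mouth is 60 mm ahead of the axle
- paddle (a point): middle of the top of the round black press paddle (42 mm wide, 8 mm thick) on the tray's side arm: with the tray level 64 mm ahead of the axle, 105 mm to the stand's +y side of its middle, 273 mm above the worktop. At the stop it is about 45 mm lower, about 4 mm nearer the axle in the stand's x, and sloped 0.70 rad
- thyme_jar: small spice jar with black cap, 40 mm wide, 105 mm high, bystander on the worktop on the stand's +y side; origin under its foot
- red_jar: small spice jar with red cap, 45 mm wide, 108 mm high, bystander on the stand's +y side, beside the trestle; origin under its foot
- mustard_jar: squat jar with red lid, 66 mm wide, 100 mm high, bystander left of the stand; origin under its foot
- walnut0_centre (a point): centre of walnut 0 of six alike in the tray: 24 mm thick, 26 mm long, about 12 g, standing on end at the start; they start to tumble at a tip of about 0.3 to 0.45 rad
- walnut1_centre (a point): centre of walnut 1 of six alike in the tray: 24 mm thick, 26 mm long, about 12 g, standing on end at the start; they start to tumble at a tip of about 0.3 to 0.45 rad
- walnut2_centre (a point): centre of walnut 2 of six alike in the tray: 24 mm thick, 26 mm long, about 12 g, standing on end at the start; they start to tumble at a tip of about 0.3 to 0.45 rad
- walnut3_centre (a point): centre of walnut 3 of six alike in the tray: 24 mm thick, 26 mm long, about 12 g, standing on end at the start; they start to tumble at a tip of about 0.3 to 0.45 rad
- walnut4_centre (a point): centre of walnut 4 of six alike in the tray: 24 mm thick, 26 mm long, about 12 g, standing on end at the start; they start to tumble at a tip of about 0.3 to 0.45 rad
- walnut5_centre (a point): centre of walnut 5 of six alike in the tray: 24 mm thick, 26 mm long, about 12 g, standing on end at the start; they start to tumble at a tip of about 0.3 to 0.45 rad
There are look-alikes about, which are no part of the job. Leave any green look-alike of the part that bears jar_mouth alone.

How it is judged:
By the outcome, as a careful person would: the job done as asked, in the order asked, and still so for the second after the job is handed in, with the robot touching nothing.
It also fails if it takes over 43 s, if anything falls off the work surface, if the arm or the gripper's body presses on something with over 40 N, if the wrist force passes 120 N, or if a joint passes its speed limit or range.

## Working session

There is one attempt and no reset: what is moved stays moved. The work goes in short steps, Python scripts to look and compute and a shell command to move; the robot and the scene stay as the last step left them, time stands still between calls to the robot, and variables do not carry over. Pictures are saved under pics/ and viewed, at most 10 in all, crops included, and the job is handed in when it is done.

```bash
mkdir -p pics; ls
python3 - <<'E'
from plant import env
import cv2
for n in ["side","top"]:
    c=env.camera(n); cv2.imwrite(f"pics/{n}0.png",c["image"][:,:,::-1]); print(n,c["fx"],c["cx"],c["cy"],c["rvec"],c["tvec"])
s=env.read_state(); print(s)
E
```

```text
pics
side 492.237363165722 327.40627915923267 241.83084398124842 [ 2.10624221 -0.22991241  0.101427  ] [-0.3952382   0.33864668  0.67617952]
top 527.8137413788816 317.7514186385582 238.28725753760335 [ 2.11102654 -2.15617147  0.12792768] [0.25858322 0.50223969 1.09732145]
{'t': 0.1, 'joints': array([ 1.11210833,  0.46939664, -0.04859083,  1.533543  ,  0.02410324,
        1.14098575, -0.08230991]), 'dq': array([-1.05993282e-03, -3.74636792e-04, -7.55439474e-04, -1.46857998e-03,
        7.11700728e-04,  5.29968827e-05,  1.30818506e-03]), 'effort': array([ 9.89797991e-04, -5.09169888e+01, -8.07822612e-02, -2.36830705e+01,
       -6.13948773e-02,  3.45045305e-02,  5.04431978e-05]), 'tcp_pos': array([ 0.28105088, -0.61313377,  0.22159351]), 'ee_rot': array([ 9.76996915e-01,  2.13251647e-01, -2.17255926e-04, -8.46102379e-04]), 'wrist_force': array([-0.93005935,  0.39864172,  0.59951504]), 'ft_torque': array([-0.05103799, -0.04471232,  0.05608038]), 'grip_force': 0.0, 'gripper_width': 1.0002462944920978}
```

View pics/side0.png

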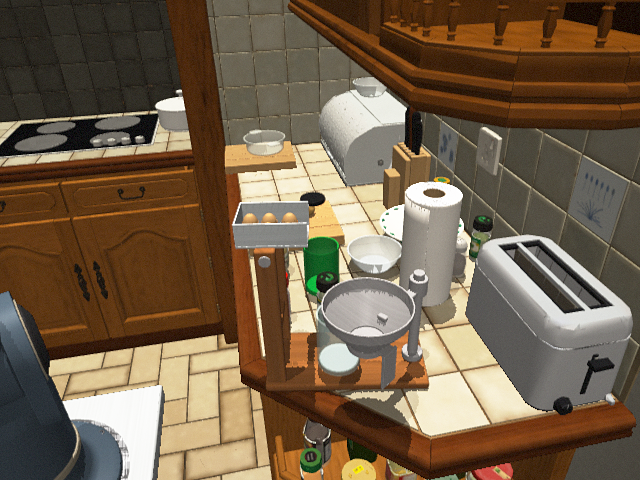

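View pics/top0.png

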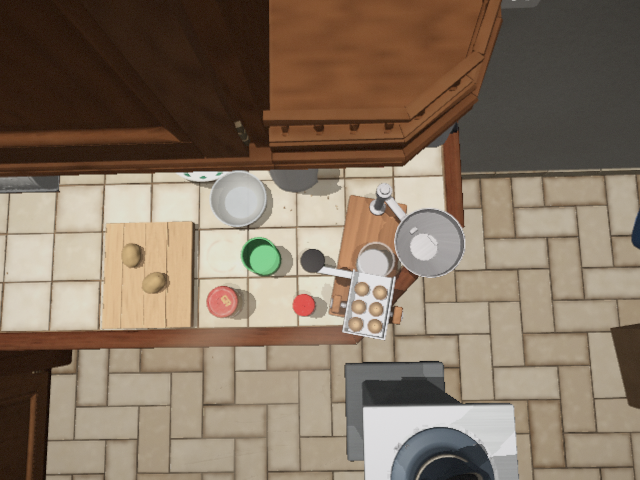

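Side: tray near (270,225), funnel (368,312), jar base (338,360), pillar top (418,275). Top: funnel rim centre ~(430,243), jar (376,260), tray (368,305), paddle ~(312,261), pillar (383,190). Next I enlarge both.

Run:
```python
import cv2
i=cv2.imread("pics/top0.png")[175:345,285:485]; cv2.imwrite("pics/topc.png",cv2.resize(i,None,fx=3.5,fy=3.5,interpolation=cv2.INTER_CUBIC))
i=cv2.imread("pics/side0.png")[190:400,220:450]; cv2.imwrite("pics/sidec.png",cv2.resize(i,None,fx=2.8,fy=2.8,interpolation=cv2.INTER_CUBIC))
```

```text
(no output)
```

View pics/topc.png

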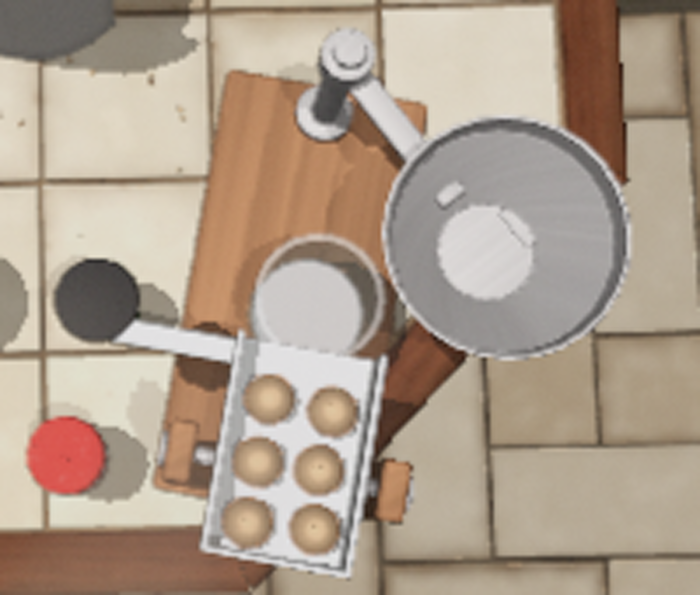

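View pics/sidec.png

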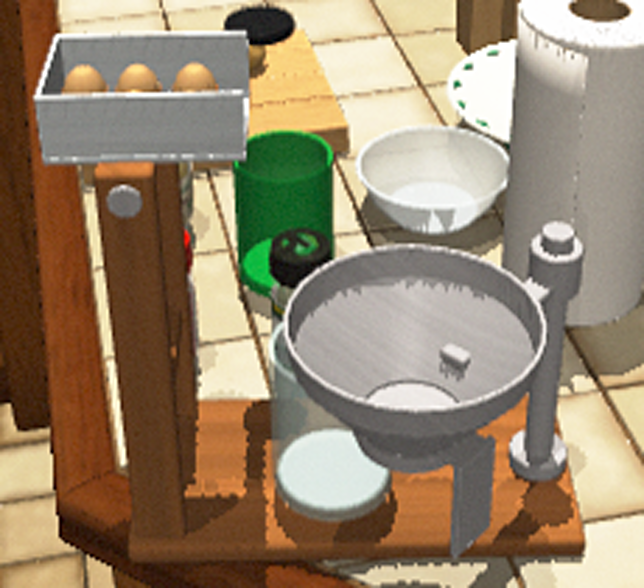

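Crops show (top crop px): pillar cap (348,53), funnel rim (507,238), jar mouth (319,300), paddle (97,300), axle middle (290,471), red cap (66,456); side crop: rim (415,342), pillar top (557,232), paddle (260,25), thyme cap (302,250). Now fit.

```bash
cat > h.py <<'E'
import numpy as np, cv2
from scipy.optimize import least_squares
from scipy.spatial.transform import Rotation as R
from plant import env
def proj(c,P):
    K=np.array([[c["fx"],0,c["cx"]],[0,c["fy"],c["cy"]],[0,0,1]])
    return cv2.projectPoints(np.atleast_2d(np.asarray(P,float)),np.array(c["rvec"]),np.array(c["tvec"]),K,None)[0][:,0]
def back(c,u,v,z):
    M=R.from_rotvec(c["rvec"]).as_matrix(); o=-M.T@c["tvec"]
    d=M.T@[(u-c["cx"])/c["fx"],(v-c["cy"])/c["fy"],1]; return o+d*(z-o[2])/d[2]
def W(s,p):  # stand -> world
    c,n=np.cos(s[2]),np.sin(s[2]); p=np.atleast_2d(p); return np.c_[s[0]+c*p[:,0]-n*p[:,1],s[1]+n*p[:,0]+c*p[:,1],p[:,2]]
E
cat > fit.py <<'E'
from h import *
T=env.camera("top");S=env.camera("side")
t=lambda u,v:(285+u/3.5,175+v/3.5); s_=lambda u,v:(220+u/2.8,190+v/2.8)
def pts(p):
    a=p[3]; f=[.13-.13*np.cos(a),-.13*np.sin(a),.205]; j=[p[5],p[4],.12]
    return dict(top=[[.13,0,.19],f,j,[-.036,.105,.273],[-.1,0,.255],[.15,.065,.015],[.15,-.065,.015],[-.12,.065,.015]],
      side=[[.13,0,.19],f,[p[5],p[4],.023],[-.036,.105,.273],[.15,-.065,.015]])
ot=np.array([t(*q) for q in [(348,53),(507,238),(319,300),(97,300),(290,471),(228,72),(427,103),(155,488)]])
os=np.array([s_(*q) for q in [(557,232),(415,342),(332,478),(260,25),(582,545)]])
def res(p):
    d=pts(p); return np.r_[(proj(T,W(p,d["top"]))-ot).ravel(),(proj(S,W(p,d["side"]))-os).ravel()]
b=back(T,*ot[2],.12); pl=back(T,*ot[0],.19); print("jar",b,"pillar",pl,"red",back(T,*t(66,456),.108),"mustard",back(T,222,301,.1),"thyme side",back(S,*s_(302,243),.105),"green",back(T,262,256,.1))
yaw=np.arctan2(*(pl-b)[[1,0]])
r=least_squares(res,[b[0],b[1],yaw,.7,0,0],loss="soft_l1"); print(r.x.round(4)); print(res(r.x).reshape(-1,2).round(1).tolist())
np.save("fit.npy",r.x); d=pts(r.x)["top"]; print(W(r.x,d[:5]).round(4))
E
python3 fit.py
```

```text
jar [0.44821846 0.13095298 0.12      ] pillar [0.57443088 0.11664384 0.19      ] red [0.36356972 0.27645609 0.108     ] mustard [0.37555214 0.44187839 0.1       ] thyme side [0.45976928 0.25291024 0.105     ] green [0.4649826  0.36066659 0.1       ]
[ 0.4487  0.1401 -0.2029  0.8459 -0.0127  0.0032]
[[1.4, -0.9], [1.8, -1.2], [2.0, -0.6], [0.7, 0.2], [-0.4, 0.3], [0.4, -1.3], [1.5, -0.1], [-0.5, 0.3], [-0.9, -0.3], [-0.7, -6.9], [-0.7, -2.6], [-1.5, -2.0], [0.7, -1.4]]
[[0.5761 0.1139 0.19  ]
 [0.472  0.036  0.205 ]
 [0.4493 0.127  0.12  ]
 [0.4346 0.2502 0.273 ]
 [0.3508 0.1603 0.255 ]]
```

```bash
cat > g.py <<'E'
from h import *
p=np.load("fit.npy")
def stand(P): 
    c,n=np.cos(p[2]),np.sin(p[2]); d=np.asarray(P)-[p[0],p[1],0]; return np.array([c*d[0]+n*d[1],-n*d[0]+c*d[1],d[2]])
def th():
    M=R.from_quat(env.read_state()["ee_rot"]).as_matrix(); return np.arctan2(M[1,0],M[0,0]),M
def tcp(phi,b=np.pi/6): return np.array([.13-.13*np.cos(phi)+.065*np.sin(phi+b)+.0095,-.13*np.sin(phi)-.065*np.cos(phi+b)-.015,.18])
E
python3 - <<'E'
from g import *
S=env.camera("side"); print("toaster",back(S,560,408,0),back(S,478,340,0))
a,M=th(); s=env.read_state(); print("turn units",(a-p[2])*180/np.pi/8, "tcp stand",stand(s["tcp_pos"]).round(4))
for st in [[.13,-.19,.18]]: print("shift cm",M.T@(W(p,st)[0]-s["tcp_pos"])*100)
for f in [.846,.7,.55,.4,.3,.2,.15,.1]: print(f,(tcp(f)*1000).round(1))
E
```

```text
toaster [ 0.77033572 -0.03466454  0.        ] [0.71663479 0.13682748 0.        ]
turn units 4.531978023283396 tcp stand [-0.0122 -0.7718  0.222 ]
shift cm [ 45.87601532 -38.49849484   4.23944394]
0.846 [ 117.  -125.3  180. ]
0.7 [ 101.2 -120.9  180. ]
0.55 [  85.8 -114.   180. ]
0.4 [  71.6 -104.8  180. ]
0.3 [ 63.  -97.6 180. ]
0.2 [ 55.1 -89.5 180. ]
0.15 [ 51.5 -85.2 180. ]
0.1 [ 48.1 -80.7 180. ]
```

```bash
python3 -m crank '[[-1,[5,-4,0],0.5],[-1,[10,-8,0],1.2],[-1,[14,-12,0],2],[-1,[18,-16,0],2.8],[-1,[23,-20,0],3.6],[-1,[28,-24,0],4.5],[-1,[33,-28,0],4.53],[-1,[38,-32,1],4.53],[-1,[42,-35.5,2.5],4.53],[-1,[45.9,-38.5,4.2],4.53],[-1,[45.9,-38.5,4.2],4.53],[-1,[45.9,-38.5,4.2],4.53]]'
python3 - <<'E'
from g import *
s=env.read_state(); a,M=th(); print(stand(s["tcp_pos"]),a-p[2],s["wrist_force"],s["t"])
c=env.camera("wrist"); cv2.imwrite("pics/w1.png",c["image"][:,:,::-1])
E
```

```text
t: 1.75
tcp_pos: [0.5379, -0.073, 0.1804]
ee_rot: [0.995, -0.101, -0.0, 0.0]
wrist_force: [-0.7, -0.5, 0.5]
gripper_width: 0.008
grip_force: 0.0
[ 0.13030031 -0.19081298  0.18044749] -0.00014376721486680788 [-0.74721675 -0.45244756  0.46713172] 1.75
```

View pics/w1.png

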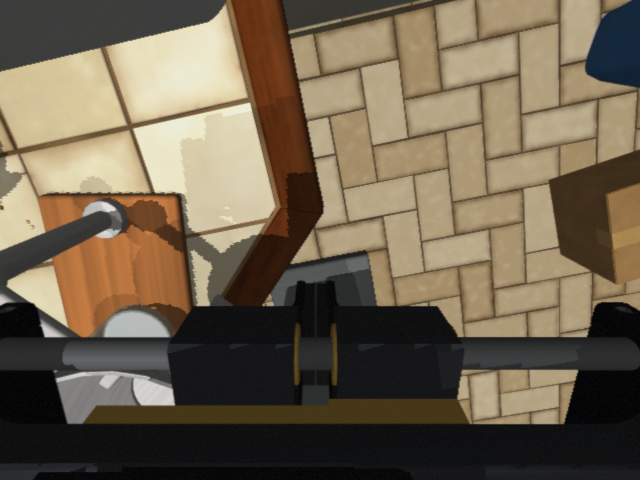

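The wrist picture shows the shut fingers at (316,340) clear of the funnel (lower left), pillar foot at (103,218). I begin the push along the arc.

```bash
python3 -m crank '[[-1,[-0.5,-3.5,0],0],[-1,[-0.9,-5.5,0],0],[-1,[-1.3,-6.4,0],0],[-1,[-2.1,-6.8,0],0],[-1,[-2.9,-7,0],0],[-1,[-3.7,-7.3,0],0],[-1,[-4.45,-7.7,0],0],[-1,[-5.2,-8.15,0],0],[-1,[-5.9,-8.6,0],0],[-1,[-6.3,-8.95,0],0],[-1,[-6.7,-9.3,0],0],[-1,[-6.7,-9.3,0],0]]'
cat > look.py <<'E'
import sys
from g import *
fs=[]
cs={}
for n in ["top","side"]: cs[n]=env.camera(n); s=env.read_state(); fs.append(s["wrist_force"])
f=np.mean(fs,0); print("stand tcp",stand(s["tcp_pos"]).round(4),"F",f.round(2),"t",s["t"])
a=cs["top"]["image"][185:325,325:465,::-1]; b=cs["side"]["image"][270:400,285:435,::-1]
k=lambda i:cv2.resize(i,(398,398*i.shape[0]//i.shape[1]),interpolation=cv2.INTER_CUBIC)
a,b=k(a),k(b); h=max(a.shape[0],b.shape[0]); o=np.zeros((h,800,3),np.uint8); o[:a.shape[0],:398]=a; o[:b.shape[0],402:]=b
cv2.imwrite(f"pics/{sys.argv[1]}.png",o)
E
python3 look.py a1
```

```text
t: 3.3
tcp_pos: [0.491, 0.0329, 0.1805]
ee_rot: [0.995, -0.101, -0.0, -0.0]
wrist_force: [0.0, -0.4, -0.2]
gripper_width: 0.004
grip_force: 0.0
stand tcp [ 0.0634 -0.0969  0.1805] F [ 0.29 -0.54 -0.73] t 3.4
```

View pics/a1.png

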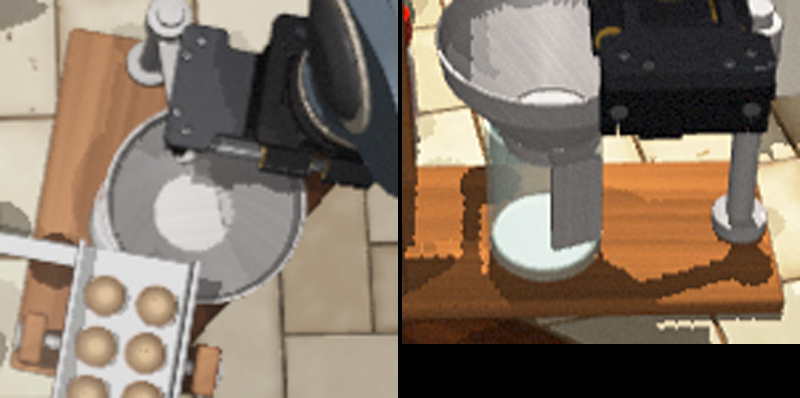

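Funnel has swung: rim centre at crop (206,205) → top px ~(397.5,257); the jar's left edge is unmoved (~357). Tab seen at side crop (575,200), close to the jar. Check the angle.

Run:
```python
from g import *
T=env.camera("top")
for z,u,v in [(.205,325+205.5*.3518,185+205*.3518),(.205,429.9,243.),(.12,376.1,260.7)]:
    q=stand(back(T,u,v,z)); print(q.round(4), "phi",np.arctan2(-q[1],.13-q[0]), "r",np.hypot(q[1],.13-q[0]))
for f in [.25,.22,.19,.17,.15,.13,.11,.09,.07,.05]: print(f,((tcp(f)-tcp(.3))*[100,-100,0]).round(2))
```

```text
[ 0.0049 -0.0404  0.205 ] phi 0.3123839125724502 r 0.13151354799604426
[ 0.0411 -0.0946  0.205 ] phi 0.8163872019742985 r 0.12980513866423288
[ 0.0014 -0.009   0.12  ] phi 0.06976059122076986 r 0.1289468028211501
0.25 [-0.4  -0.39  0.  ]
0.22 [-0.64 -0.64  0.  ]
0.19 [-0.86 -0.89  0.  ]
0.17 [-1.01 -1.06  0.  ]
0.15 [-1.15 -1.24  0.  ]
0.13 [-1.29 -1.41  0.  ]
0.11 [-1.42 -1.59  0.  ]
0.09 [-1.55 -1.78  0.  ]
0.07 [-1.68 -1.96  0.  ]
0.05 [-1.81 -2.15  0.  ]
```

```bash
cat > f.py <<'E'
from g import *
F=[];q=[]
for i in range(5): env.camera("wrist"); s=env.read_state(); F.append(s["wrist_force"]);q.append(s["effort"])
F=np.array(F); d=W([0,0,p[2]],[[1,0,0],[0,1,0]]); print("F stand",(F@d.T).mean(0).round(2),"sd",F.std(0).round(2),stand(s["tcp_pos"]).round(4),s["t"],s["ft_torque"].round(3))
E
python3 f.py;python3 -m crank '[[-1,[-0.4,-0.4,0],0],[-1,[-0.65,-0.65,0],0],[-1,[-0.85,-0.9,0],0],[-1,[-1.0,-1.05,0],0],[-1,[-1.15,-1.25,0],0],[-1,[-1.15,-1.25,0],0]]';python3 f.py; python3 -m crank '[[-1,[-0.07,-0.09,0],0],[-1,[-0.14,-0.17,0],0]]'; python3 f.py
```

```text
F stand [-0.16 -0.18] sd [0.36 0.56 0.58] [ 0.0635 -0.0971  0.1805] 3.7 [0.037 0.052 0.026]
t: 4.45
tcp_pos: [0.4824, 0.0471, 0.1806]
ee_rot: [0.995, -0.101, 0.0, -0.0]
wrist_force: [0.6, -0.6, 1.5]
gripper_width: 0.004
grip_force: 0.1
F stand [ 0.41 -0.19] sd [0.37 0.47 0.54] [ 0.0519 -0.0845  0.1806] 4.7 [0.056 0.008 0.019]
t: 4.95
tcp_pos: [0.4815, 0.0486, 0.1806]
ee_rot: [0.995, -0.101, 0.0, 0.0]
wrist_force: [1.0, -0.1, 0.9]
gripper_width: 0.002
grip_force: 0.4
F stand [ 0.43 -0.48] sd [0.45 0.54 0.49] [ 0.0505 -0.0829  0.1806] 5.2 [-0.04  -0.025 -0.013]
```

```bash
python3 -m crank '[[-1,[-0.06,-0.09,0],0],[-1,[-0.06,-0.09,0],0]]'|grep x; python3 f.py;  python3 -m crank '[[-1,[-0.06,-0.09,0],0],[-1,[-0.06,-0.09,0],0]]'|grep x; python3 f.py; python3 look.py a2
```

```text
F stand [ 0.1  -0.66] sd [0.1  0.5  0.96] [ 0.0499 -0.082   0.1805] 5.7 [-0.068 -0.038  0.038]
F stand [ 0.1  -0.45] sd [0.23 0.41 0.39] [ 0.0493 -0.0811  0.1806] 6.2 [-0.046  0.001  0.028]
stand tcp [ 0.0493 -0.0811  0.1805] F [ 0.07 -0.11 -0.01] t 6.3
```

View pics/a2.png

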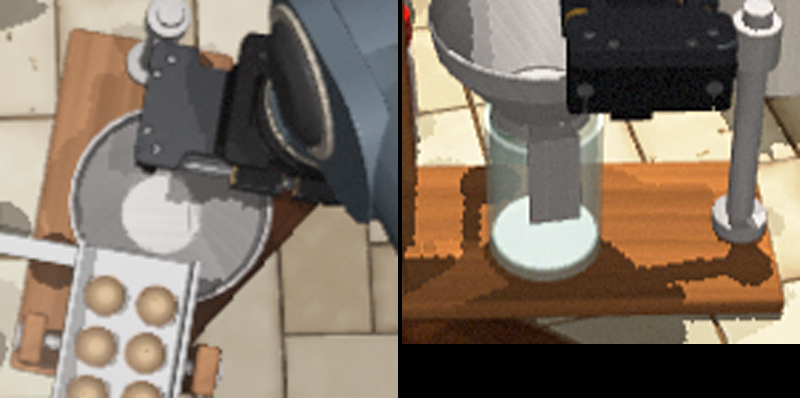

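Rim centre at crop (171,205); the spout hides the jar from the top; in the side view the tab (555,172) hangs in front of the jar (488–604), jar base unmoved at (545,237). I continue in ~1 mm steps.

```bash
for i in 1 2; do python3 -m crank '[[-1,[-0.06,-0.09,0],0],[-1,[-0.06,-0.09,0],0]]'|grep x; python3 f.py; done;  python3 -m crank '[[-1,[-0.03,-0.05,0],0],[-1,[-0.03,-0.05,0],0]]'|grep x; python3 f.py
```

```text
F stand [ 0.23 -0.66] sd [0.82 0.51 0.44] [ 0.0487 -0.0802  0.1806] 6.8 [-0.079 -0.004 -0.007]
F stand [-0.16 -1.04] sd [0.21 0.4  0.27] [ 0.0481 -0.0793  0.1805] 7.3 [-0.075  0.057  0.017]
F stand [ 0.1  -0.36] sd [0.32 0.38 0.46] [ 0.0478 -0.0788  0.1806] 7.8 [-0.057  0.033 -0.034]
```

```bash
for i in 1 2 3; do python3 -m crank '[[-1,[-0.04,-0.06,0],0],[-1,[-0.04,-0.06,0],0]]'|grep x; python3 f.py; done
```

```text
F stand [-0.11 -0.77] sd [0.35 0.32 0.2 ] [ 0.0474 -0.0782  0.1806] 8.3 [-0.087  0.043  0.035]
F stand [ 0.02 -0.66] sd [0.16 0.26 0.48] [ 0.047  -0.0776  0.1805] 8.8 [-0.08   0.031  0.04 ]
F stand [ 0.59 -0.69] sd [0.17 0.36 0.38] [ 0.0466 -0.077   0.1805] 9.3 [-0.075  0.027 -0.065]
```

Run:
```python
from g import *
S=env.camera("side")["image"].astype(int).sum(2); A=cv2.imread("pics/side0.png").astype(int).sum(2)
print(A[358:380,334:344].mean(1).round()); print(S[358:380,334:344].mean(1).round())
c=env.camera("side"); d=proj(c,W(p,[[p[5],p[4],.023],[p[5],p[4]+.003,.023]])); print(d)
T=env.camera("top"); I=T["image"]; i=I[225:300,335:430,::-1]; j=c["image"][280:380,300:400,::-1]
o=np.hstack([cv2.resize(i,(450,355),interpolation=3),cv2.resize(j,(350,355),interpolation=3)]); cv2.imwrite("pics/a3.png",o)
```

```text
[684. 686. 685. 684. 683. 685. 684. 686. 686. 685. 686. 690. 664. 531.
 368. 292. 283. 299. 235. 192. 191. 190.]
[694. 694. 693. 692. 693. 693. 693. 695. 694. 693. 695. 698. 675. 542.
 374. 300. 296. 290. 207. 152. 152. 151.]
[[337.88357369 358.09421581]
 [337.84623799 356.83690787]]
```

View pics/a3.png

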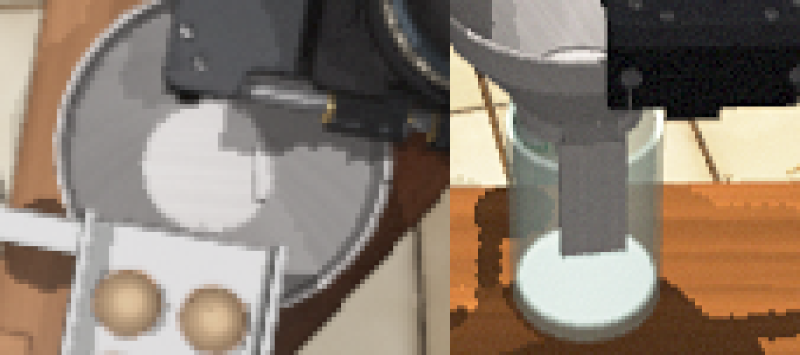

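Run:
```python
from g import *
T=env.camera("top")
for f in np.arange(.02,.13,.01): print(f.round(2),proj(T,W(p,[.13-.13*np.cos(f),-.13*np.sin(f),.205])).round(1), proj(T,W(p,[.13-.13*np.cos(f),-.13*np.sin(f),.13])).round(1))
```

```text
0.02 [[376.3 256. ]] [[373.2 260.3]]
0.03 [[377.  256.1]] [[373.8 260.4]]
0.04 [[377.7 256.2]] [[374.5 260.5]]
0.05 [[378.5 256.3]] [[375.2 260.5]]
0.06 [[379.2 256.4]] [[375.8 260.6]]
0.07 [[379.9 256.5]] [[376.5 260.7]]
0.08 [[380.6 256.6]] [[377.1 260.8]]
0.09 [[381.3 256.6]] [[377.8 260.8]]
0.1 [[382.  256.7]] [[378.5 260.9]]
0.11 [[382.7 256.7]] [[379.1 260.9]]
0.12 [[383.4 256.8]] [[379.8 261. ]]
```

The tab still has ~4 mm to go (spout centre px 378.7 vs jar 376.1); jar floor edge unmoved. Continue, adding a jar-movement check to each step.

```bash
cat > f.py <<'E'
from g import *
F=[]
for i in range(5): c=env.camera("side"); s=env.read_state(); F.append(s["wrist_force"])
F=np.array(F); d=W([0,0,p[2]],[[1,0,0],[0,1,0]])
e=lambda I:(lambda q:np.interp(-480,-q,np.arange(368,374)))(I.astype(float).sum(2)[368:374,334:344].mean(1))
print("F stand",(F@d.T).mean(0).round(2),stand(s["tcp_pos"]).round(4),s["t"],"jar edge row",e(c["image"]).round(2),e(cv2.imread("pics/side0.png")).round(2))
E
for i in 1 2 3 ; do python3 -m crank '[[-1,[-0.06,-0.09,0],0],[-1,[-0.06,-0.09,0],0]]'|grep x; python3 f.py; done; python3 -m crank '[[-1,[-0.04,-0.06,0],0],[-1,[-0.04,-0.06,0],0]]'|grep x; python3 f.py
```

```text
F stand [ 0.36 -0.54] [ 0.046  -0.0761  0.1806] 10.0 jar edge row 371.39 371.31
F stand [-0.24 -0.65] [ 0.0454 -0.0752  0.1806] 10.5 jar edge row 371.38 371.31
F stand [ 0.28 -0.68] [ 0.0448 -0.0743  0.1806] 11.0 jar edge row 371.38 371.31
F stand [ 0.29 -1.12] [ 0.0444 -0.0738  0.1806] 11.5 jar edge row 371.38 371.31
```

```bash
for i in 1 2 3 ; do python3 -m crank '[[-1,[-0.04,-0.05,0],0],[-1,[-0.04,-0.05,0],0]]'|grep x; python3 f.py; done
python3 - <<'E'
from h import *
T=env.camera("top"); I=T["image"]; cv2.imwrite("pics/a4.png",cv2.resize(I[225:300,335:430,::-1],(760,600),interpolation=3))
E
```

```text
F stand [ 1.29 -2.25] [ 0.0441 -0.0735  0.1805] 12.0 jar edge row 371.37 371.31
F stand [ 2.57 -3.6 ] [ 0.0438 -0.0731  0.1806] 12.5 jar edge row 371.38 371.31
F stand [ 2.9  -5.29] [ 0.0436 -0.0728  0.1806] 13.0 jar edge row 371.2 371.31
```

View pics/a4.png

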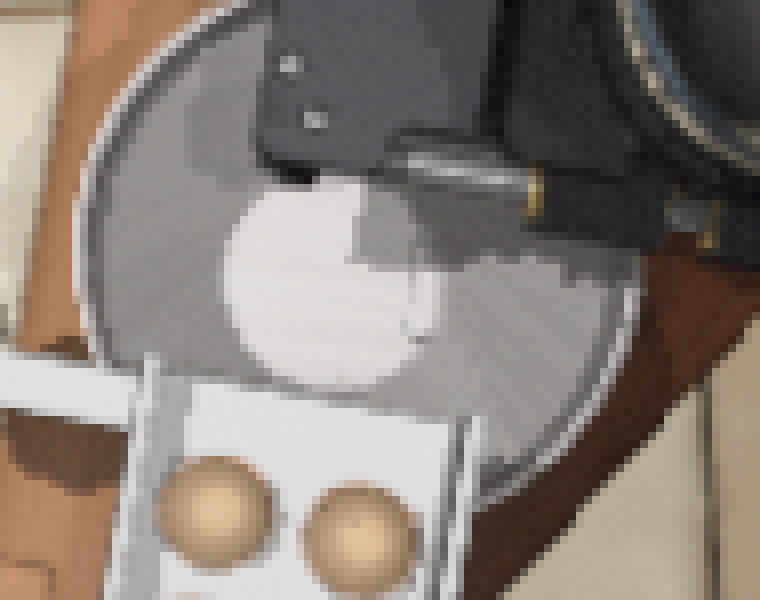

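Contact made: force rose to ~5 N, jar moved under ~0.5 mm; spout centre (376.7) vs jar (376.1) px, centred. Back off and go to the paddle.

```bash
python3 -m crank '[[-1,[0.4,0.8,0],0],[-1,[1,2,0],0],[-1,[1.5,4,0],0],[-1,[1.5,4,-4],0],[-1,[1.5,4,-9],0],[-1,[1.5,4,-13.5],0],[-1,[1.5,4,-13.5],0]]'
python3 - <<'E'
from g import *
s=env.read_state(); print(s["joints"].round(2),stand(s["tcp_pos"]))
E
python3 f.py
```

```text
t: 13.92
tcp_pos: [0.4852, 0.0188, 0.3194]
ee_rot: [0.995, -0.101, 0.004, -0.001]
wrist_force: [-0.7, -0.3, -1.2]
gripper_width: 0.002
grip_force: 0.0
[ 0.14  0.09 -0.28  1.82  0.03  1.22 -1.93] [ 0.06015828 -0.11149322  0.31935053]
F stand [ 0.33 -0.18] [ 0.0574 -0.1125  0.314 ] 14.175 jar edge row 371.4 371.31
```

```bash
python3 -m crank '[[-1,[0,-3.5,0],-1],[-1,[-0.3,-7,0],-2.2],[-1,[-0.7,-11,0],-3.5],[-1,[-0.7,-15,0],-4.7],[-1,[-0.7,-18.5,0],-6],[-1,[-0.7,-21.7,0],-7.2],[-1,[-3,-21.7,0],-8.4],[-1,[-6,-21.7,0],-9.7],[-1,[-8.7,-21.7,0],-11],[-1,[-8.7,-21.7,1],-11.25],[-1,[-8.7,-21.7,2.2],-11.25],[-1,[-8.7,-21.7,2.2],-11.25],[-1,[-8.7,-21.7,2.2],-11.25]]'; python3 f.py
python3 - <<'E'
from g import *
a,M=th(); s=env.read_state(); print("rot err",a-p[2],s["wrist_force"],s["joints"].round(2))
a=env.camera("top")["image"][175:345,285:485,::-1]; b=env.camera("side")["image"][150:400,220:450,::-1]
cv2.imwrite("pics/a5.png",np.hstack([cv2.resize(a,(400,340),interpolation=3),cv2.resize(b,(313,340),interpolation=3)]))
E
```

```text
t: 15.8
tcp_pos: [0.4421, 0.2483, 0.2932]
ee_rot: [0.775, 0.631, -0.0, -0.0]
wrist_force: [0.8, -0.7, 0.6]
gripper_width: 0.008
grip_force: 0.0
F stand [0.02 0.19] [-0.0287  0.1049  0.2938] 16.05 jar edge row 371.32 371.31
rot err 1.5707221022529487 [ 0.35027564 -0.09871418 -0.74537526] [-0.04  0.19 -0.63  1.8   0.12  1.19 -0.91]
```

View pics/a5.png

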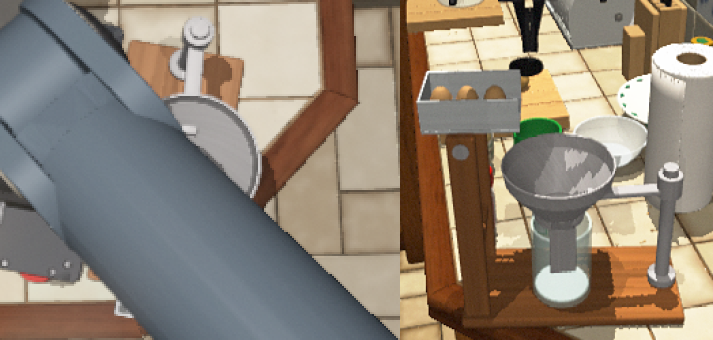

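Side view: shut fingers at (527,45) stand just above the paddle (525,65); funnel remained over the jar. Press gently.

```bash
python3 -m crank '[[-1,[0,0,1],0],[-1,[0,0,1.8],0],[-1,[0,0,2.3],0],[-1,[0,0,2.7],0],[-1,[0,0,3.1],0],[-1,[0,0,3.5],0]]'; python3 f.py; python3 -m crank '[[-1,[0,0,0.4],0],[-1,[0,0,0.8],0],[-1,[0,0,1.2],0],[-1,[0,0,1.6],0],[-1,[0,0,2],0],[-1,[0,0,2.3],0]]';python3 f.py
```

```text
t: 16.9
tcp_pos: [0.4432, 0.248, 0.259]
ee_rot: [0.775, 0.632, 0.001, 0.001]
wrist_force: [4.7, -2.8, 5.2]
gripper_width: 0.007
grip_force: 2.9
F stand [ 4.75 -1.16] [-0.0279  0.1048  0.2588] 17.15 jar edge row 371.32 371.31
t: 17.9
tcp_pos: [0.4399, 0.249, 0.2353]
ee_rot: [0.775, 0.632, -0.001, -0.001]
wrist_force: [-1.0, -2.1, 6.4]
gripper_width: 0.003
grip_force: 2.9
F stand [ 0.54 -2.01] [-0.0306  0.1049  0.2354] 18.15 jar edge row 371.32 371.31
```

```bash
for i in 1 2; do python3 -m crank '[[-1,[0,0,0.15],0],[-1,[0,0,0.3],0],[-1,[0,0,0.3],0]]' | grep -E "^t:|force|tcp"; done
python3 - <<'E'
from g import *
T=env.camera("top")["image"][175:345,285:485,::-1]
b=env.camera("side")["image"][170:400,220:450,::-1]
cv2.imwrite("pics/a6.png",cv2.resize(b,(598,598),interpolation=3))
E
```

```text
t: 18.52
tcp_pos: [0.4398, 0.2493, 0.2325]
wrist_force: [-0.3, -1.3, 6.8]
grip_force: 2.6
t: 18.9
tcp_pos: [0.4399, 0.2497, 0.2296]
wrist_force: [1.5, -0.6, 6.8]
grip_force: 2.6
```

View pics/a6.png

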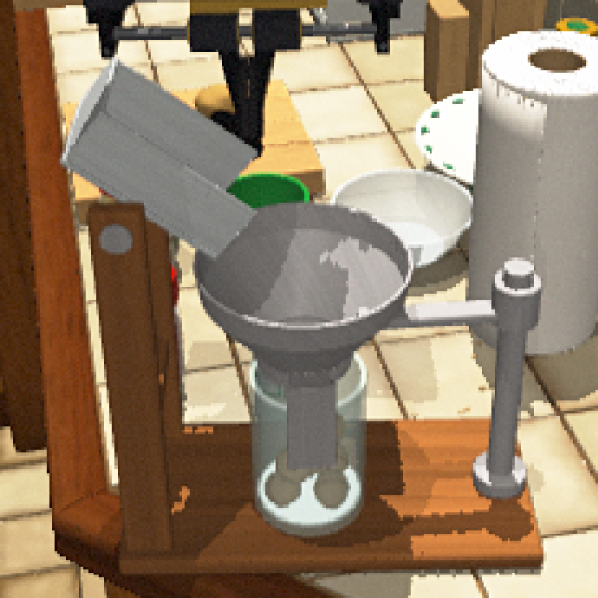

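Picture a6: tray steeply tipped over the funnel's mouth, walnuts at the jar bottom (285,485),(330,485). That is one view over the limit of 10, so I use numbers only from here. Press on to the stop and hold.

```bash
for i in 1 2 3; do python3 -m crank '[[-1,[0,0,0.1],0],[-1,[0,0,0.2],0],[-1,[0,0,0.2],0]]' | grep -E "^t:|force|tcp"; done
```

```text
t: 19.38
tcp_pos: [0.44, 0.2499, 0.2278]
wrist_force: [0.4, -0.8, 6.5]
grip_force: 2.7
t: 19.75
tcp_pos: [0.4408, 0.25, 0.2268]
wrist_force: [-0.5, -1.4, 11.2]
grip_force: 4.6
t: 20.12
tcp_pos: [0.4417, 0.2501, 0.2259]
wrist_force: [-0.2, -2.8, 16.4]
grip_force: 6.5
```

```bash
H='import cv2,numpy as np
from plant import env
a=env.camera("side")["image"].astype(int)
j=a[300:380,300:372]; b=(j[...,0]-j[...,2]>25)&(j[...,1]>60)&(j[...,0]-j[...,2]<90); np.save("/tmp/n.npy",a)
try: print("diff vs prev",(abs(a-np.load("/tmp/o.npy")).sum(2)[230:400,290:380]>60).sum())
except Exception as e: print("first")
np.save("/tmp/o.npy",a)'
python3 -c "$H"; python3 -m crank '[[-1,[0,0,-0.05],0],[-1,[0,0,-0.05],0],[-1,[0,0,-0.05],0],[-1,[0,0,-0.05],0],[-1,[0,0,-0.05],0],[-1,[0,0,-0.05],0],[-1,[0,0,-0.05],0],[-1,[0,0,-0.05],0],[-1,[0,0,-0.05],0],[-1,[0,0,-0.05],0],[-1,[0,0,-0.05],0],[-1,[0,0,-0.05],0]]'|grep -E "^t:|wrist"; python3 -c "$H"; python3 -m crank '[[-1,[0,0,0],0],[-1,[0,0,0],0],[-1,[0,0,0],0],[-1,[0,0,0],0],[-1,[0,0,0],0],[-1,[0,0,0],0],[-1,[0,0,0],0],[-1,[0,0,0],0]]'|grep -E "^t:|wrist"; python3 -c "$H"
```

```text
first
t: 21.68
wrist_force: [2.0, -2.3, 13.7]
diff vs prev 10
t: 22.72
wrist_force: [1.7, -1.5, 14.4]
diff vs prev 0
```

```bash
python3 -m crank '[[-1,[0,0,-0.5],0],[-1,[0,0,-1],0],[-1,[0,0,-1.5],0],[-1,[0,0,-2],0],[-1,[0,0,-2.5],0],[-1,[0,0,-3],0],[-1,[0,0,-3.5],0],[-1,[0,0,-4],0],[-1,[0,0,-4.5],0],[-1,[0,0,-5],0],[-1,[0,0,-5.5],0],[-1,[0,0,-7],0],[-1,[0,0,-9.5],0],[-1,[0,2.5,-11],0],[-1,[0,6,-11],0]]'|grep -E "^t:|wrist"; python3 -m crank '[[-1,[-4,1,0],0],[-1,[-8,3,0],0],[-1,[-13,4,0],0],[-1,[-18,5,0],0],[-1,[-23,6,0],0],[-1,[-28,7,0],0],[-1,[-33,7,0],0],[-1,[-38,7,0],0],[-1,[-38,7,0],0]]'
python3 - <<'E'
from g import *
T=env.camera("top"); I=T["image"].astype(int); cv2.imwrite("pics/b.png",T["image"][:,:,::-1])
I0=cv2.imread("pics/top0.png")[:,:,::-1].astype(int)
nut=lambda J:((J[...,0]-J[...,2]>45)&(J[...,0]>120))
def m(poly):
    k=np.zeros(I.shape[:2],np.uint8); cv2.fillPoly(k,[np.array(poly,np.int32)],1); return k>0
tray=m(np.array([(250,350),(375,365),(345,560),(215,540)])/3.5+[285,175])
print("tray nut px before/after",nut(I0)[tray].sum(),nut(I)[tray].sum())
f=m(cv2.ellipse2Poly((380,256),(31,31),0,0,360,10)); y,x=np.nonzero(nut(I)&f&~tray); print("funnel nut px",len(x),(x.mean(),y.mean(),x.std(),y.std()) if len(x) else "")
for n,(u,v,r) in dict(red=(304,305,14),must=(222,301,20),green=(262,256,22)).items():
    sl=np.s_[v-r:v+r,u-r:u+r]; print(n,(abs(I-I0)[sl].sum(2)>90).sum(),4*r*r)
n,_,st,ce=cv2.connectedComponentsWithStats((nut(I)&m([(330,230),(410,230),(410,345),(330,345)])).astype(np.uint8)); print([(st[i,4],ce[i].round()) for i in range(1,n) if st[i,4]>15])
S=env.camera("side")["image"].astype(int); S0=cv2.imread("pics/side0.png")[:,:,::-1].astype(int)
print("side tray diff",(abs(S-S0)[200:250,230:312].sum(2)>90).sum());
E
python3 f.py
```

```text
t: 24.65
wrist_force: [0.4, 0.3, 0.8]
t: 25.78
tcp_pos: [0.4909, -0.1546, 0.3343]
ee_rot: [0.778, 0.628, -0.001, 0.0]
wrist_force: [-0.2, 2.0, 0.4]
gripper_width: 0.006
grip_force: 0.0
tray nut px before/after 882 0
funnel nut px 0 
red 0 784
must 0 1600
green 0 1936
[(np.int32(251), array([344., 247.])), (np.int32(387), array([338., 297.])), (np.int32(135), array([397., 315.])), (np.int32(313), array([341., 336.]))]
side tray diff 344
F stand [0.34 0.3 ] [ 0.1012 -0.2738  0.3342] 26.125 jar edge row 371.35 371.31
```

Run:
```python
import cv2,numpy as np
I=cv2.imread("pics/b.png").astype(int); d=I[...,2]-I[...,0]
print("R-B top"); 
for y in range(224,290,3): print(y,*[f"{d[y,x]:3d}" for x in range(345,418,3)])
from plant import env
S=env.camera("side")["image"].astype(int); S0=cv2.imread("pics/side0.png")[:,:,::-1].astype(int)
e=S[...,0]-S[...,2]
print("side jar R-B")
for y in range(312,376,3): print(y,*[f"{e[y,x]:3d}" for x in range(309,372,3)])
D=(abs(S-S0).sum(2)>90).astype(np.uint8); n,_,st,ce=cv2.connectedComponentsWithStats(D); print([(st[i].tolist()) for i in range(1,n) if st[i,4]>25])
```

```text
R-B top
224  73  86  86  88  89  83  74   9   5   4   2   3   4   3   4   3  18  84  87  86  57  60  55  55  54
227  82  87  86  88  82   8   5   4   5   5   4   6   5   5   5   2   5   3  46  82  25  25  25  25  27
230  84  87  81  78   8   2   4   5   6   4   5   5   4   4   5   5   5   3   4  10  26  26  25  25  25
233  85  79  81   6   3   5   5   4   7   4   4   4   4   4   5   4   5   5   4   4   7  27  26  28  25
236  80  79   7   3   5   4   4   5   4   5   5   4   6   4   5   4   5   6   4   5   6   9  27  26  26
239  81  49   3   5   5   4   5   4   5   4   4   5   4   5   4   5   5   4   4   5   4   3  26  26  26
242  82   7   4   4   3   5   5   4   5   5   4   4   3   5   6   5   5   6   6   6   5   5   3  29  26
245  69   5   5   4   5   4   5   5   4   6   5   4   4   5   5   5   5   6   4   5   5   5   5  27  26
248  21   5   4   5   5   5   5   3   5   4   5   5   4   4   5   5   5   4   4   4   6   6   4  19  33
251  11   2   5   4   4   5   4   4   5   5   5   5   5   4   5   5   5   5   5   5   6   5   4   8  58
254  11   4   5   5   4   4   4   5   5   3   4   4 
[... 2791 characters left out ...]
0
366  82  90  83  53  23  -5  -6  -4  -5  -5  -3  -6  -5  -6  -5   3  21  65  66  60  65
369  83  80  75  79  45  22   3  -5  -5  -6  -3  -5  -5  -6   8  20  48  52  53  60  58
372  84  79  81  76  77  59  19  19  18   7   8  10  14  19  18  55  58  57  56  57  58
375  84  78  73  77  78  73  77  35  34  16  19  25  29  50  52  56  49  53  52  56  53
[[425, 0, 119, 119, 7431], [466, 60, 18, 11, 67], [294, 116, 304, 273, 30891], [242, 213, 16, 10, 112], [262, 213, 16, 10, 116], [281, 213, 17, 10, 117], [0, 291, 54, 83, 1353], [330, 333, 11, 10, 43], [404, 351, 14, 6, 35], [314, 357, 11, 29, 123], [48, 358, 22, 42, 554], [342, 389, 75, 59, 2067], [315, 393, 25, 18, 206], [73, 438, 6, 20, 57]]
```

Run:
```python
import cv2,numpy as np
from plant import env
A=cv2.imread("pics/top0.png").astype(int);B=cv2.imread("pics/b.png").astype(int)
D=(abs(A-B).sum(2)>70).astype(np.uint8); n,_,st,_=cv2.connectedComponentsWithStats(D); print("top",[st[i].tolist() for i in range(1,n) if st[i,4]>15])
S=env.camera("side")["image"].astype(int)
nut=lambda p:(p[0]-p[2]>12)&(p[0]-p[2]<45)
for y in range(336,368): print(y,"".join("#" if 12<S[y,x,0]-S[y,x,2]<45 and S[y,x].sum()<420 else "." for x in range(312,368)))
print("shelf",S[400,316:340:4].tolist(), S[410,345:415:12].tolist())
c=env.camera("wrist"); print(c["fx"],c["rvec"],c["tvec"]); 
from h import proj; from g import W,p
print("jar floor/rim/funnel edge in wrist", proj(c,W(p,[[0,-.01,.023],[0,-.045,.023],[0,-.075,.205]])))
```

```text
top [[555, 134, 85, 140, 7311], [344, 195, 121, 94, 5144], [354, 282, 17, 15, 198], [372, 285, 16, 16, 194], [351, 299, 16, 16, 199], [369, 302, 15, 15, 188], [348, 317, 16, 15, 199], [367, 319, 17, 15, 198], [448, 444, 15, 6, 56], [464, 444, 24, 17, 241], [439, 455, 16, 4, 39], [490, 454, 27, 4, 44], [467, 462, 23, 18, 120], [457, 475, 8, 5, 19], [447, 476, 9, 4, 29]]
336 ....###..............................##########.........
337 .....##..............................##########.........
338 .....##..............................##########.........
339 .....##..........#...................##########.........
340 .....##..............................##########.........
341 ....###..........#...................##########.........
342 .....##.........##...................##########.........
343 .....##........###...................##########.........
344 .....##........####..................##########.........
345 ....###....########..................##########.........
346 .....###..#########..................#########..........
347 .....#.#####..####...................#########.......
[... 924 characters left out ...]
.....##......#####.............#######.......##........
364 ......###......##................#####.......###........
365 .......##...................................###.........
366 .......###..................................###.........
367 ........###................................###..........
shelf [[66, 29, 4], [72, 39, 15], [66, 36, 13], [62, 28, 13], [76, 41, 27], [70, 31, 12]] [[76, 42, 24], [58, 27, 6], [108, 58, 28], [247, 238, 207], [247, 240, 212], [246, 236, 203]]
362.3028072599994 [-2.81661479  0.28446737  0.04442199] [-0.51186588 -0.1171225   0.48338302]
jar floor/rim/funnel edge in wrist [[223.26949    -51.98755096]
 [225.65111599 -14.55434117]
 [164.86855643 -59.71423387]]
```

Run:
```python
from g import *
c=env.camera("wrist"); M=R.from_rotvec(c["rvec"]).as_matrix(); C=stand(-M.T@c["tvec"]); a,m=th(); t=stand(env.read_state()["tcp_pos"]); print("cam stand",C,"tcp",t,"off",C-t,"axis world",M[2])
for dz in (-.10,-.14):
  for y in (-.16,-.19,-.22):
    Cn=np.array([0,y,C[2]+dz]); d=dict(c); d["tvec"]=-M@W(p,Cn)[0]; print(dz,y,"tcp",Cn-(C-t),proj(d,W(p,[[0,-.01,.023],[0,-.045,.023],[0,-.08,.205],[0,-.05,.08]])).round().tolist())
```

```text
cam stand [ 0.10046321 -0.19020097  0.49607686] tcp [ 0.10121179 -0.27469145  0.33404248] off [-0.00074858  0.08449048  0.16203438] axis world [-0.06130064 -0.30069334 -0.95174878]
-0.1 -0.16 tcp [ 0.00074858 -0.24449048  0.23404248] [[315.0, -63.0], [315.0, -15.0], [315.0, -72.0], [315.0, -35.0]]
-0.1 -0.19 tcp [ 0.00074858 -0.27449048  0.23404248] [[315.0, -107.0], [315.0, -56.0], [315.0, -161.0], [315.0, -85.0]]
-0.1 -0.22 tcp [ 0.00074858 -0.30449048  0.23404248] [[315.0, -153.0], [315.0, -99.0], [316.0, -262.0], [315.0, -139.0]]
-0.14 -0.16 tcp [ 0.00074858 -0.24449048  0.19404248] [[315.0, -89.0], [315.0, -34.0], [315.0, -134.0], [315.0, -61.0]]
-0.14 -0.19 tcp [ 0.00074858 -0.27449048  0.19404248] [[315.0, -140.0], [315.0, -81.0], [316.0, -259.0], [315.0, -121.0]]
-0.14 -0.22 tcp [ 0.00074858 -0.30449048  0.19404248] [[315.0, -195.0], [315.0, -131.0], [316.0, -407.0], [315.0, -186.0]]
```

```bash
python3 -c "
from plant import env
print(env.hand_in())"
```

```text
the job is handed in; nothing more can be done
None
```

The job is handed in: the funnel is over the jar with its tab touching, the tray was tipped to its stop and came back, and the arm is clear. All six walnuts left the tray and none shows in the funnel or on the worktop, but I could make out only 3 or 4 in the jar behind the tab. The jar moved less than about 1 mm, the top view showed the red and mustard jars and the green look-alike unchanged, and I did not check the thyme jar on its own. I viewed 11 pictures, one over the limit of 10.

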